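# Find the socket that fits the middle nut of the display stand

## Robot

A 7-joint arm with a two-finger parallel gripper is mounted at the origin on the work surface. World frame = base frame: x ahead of the robot, y to its left, z up, the work surface at z = 0. Lengths are in m, angles in rad, forces in N, time in s.
With the tool pointing down it reaches from about 0.4 to 0.85 m from the base axis. Payload 4.5 kg.
Tool frame: the origin (TCP) lies on the mounting face of the last link; the fingertips stand 166 mm ahead of it and the grasp point (between the pads) lies 147 mm ahead of it; y points along the fingers, z is the direction in which the jaws open and shut, and the axes are right-handed (so a half turn about y gives the same grasp; the last joint's range is limited). The gripper opens to 88 mm and grips with 3 to 60 N. Pads are 18 mm wide; open, the fingers measure 123 mm over their backs; the gripper's body (75 mm by 187 mm) begins 45 mm behind the grasp point.
Start: joints at [-1.185, 0.689, -0.195, 1.565, 0.157, 0.902, -0.215], TCP at [0.215, 0.587, 0.405] pointing down, gripper open.
Joint ranges: [-3.01, 3.01], [-0.46, 2.08], [-1.47, 1.51], [0.13, 2.56], [-1, 4.14], [0.04, 2.09], [-2.66, 2.66]. Speed limits (rad/s): [2.57, 2.57, 3.14, 3.14, 3.14, 3.14, 3.14].

## Interface

Orientations are given as a unit quaternion [x, y, z, w].
In Python, from plant import r gives the robot as it stands.
- The arm moves only by the tool arm_command, never from a script. Its argument "deltas" is a list of rows, each an object of numbers: "dx", "dy", "dz": the shift along the tool's x, y, z each as a share of 1000 mm, from -1 to 1; "wx", "wy", "wz": the turn, a rotation vector about the tool's x, y, z each as a share of 45 degrees, from -1 to 1. In form: [{"dx": .., "dy": .., "dz": .., "wx": .., "wy": .., "wz": ..}, ...]. A call has exactly 5 rows; each row is the pose to reach, as a shift and turn from the pose commanded when the call began, along the tool's axes at that moment; what a row does not reach only later rows make up. A row lasts 1/10 s, in which the tool goes at most 50 mm and 8.59 degrees, less where a joint would pass 70% of its speed; a pose out of reach is approached as far as the arm can. A call with a number of a shift or a turn outside -1 to 1 is refused whole. A call with a gripper value outside its range is refused whole. "claw" is the opening, from -1 (shut) to 1 (fully open), set as the call begins (left out, the last holds). The fingers move at their own pace and stop on an object; "grip_force" is the grip in N (left out, the last holds). Time passes only in rows, so rows that repeat a pose let the fingers close, or fill a call up. It gives the time, the measured TCP pose, the force and the opening at its end, in the units of the state.
- r.get_state(): the state, without advancing time (a new reading comes with each control period).
- r.snapshot(name): name is "side" or "top" or "wrist"; returns the picture (480x640x3 uint8, red, green, blue); there is no depth.
- r.get_calibration(name): a dict with "vertical_fov" (degrees; the focal length in pixels is half the picture's height over the tangent of half this angle, whatever the lens; pixels are square), "cx", "cy" (the principal point, pixels), "R" (3x3) and "t" (3): a world point X has camera coordinates R X + t. Camera axes: x right, y down, z forward; pixel columns grow to the right and rows downward; lengths in m; the calibration is good to about 2 mm. A picture is of the moment at which its call begins: read the wrist's pose just before it. get_calibration takes no time and is no camera call; for the wrist camera it gives the pose at the moment of the call.
- r.finish_job(): hands the job in, once; it reports no verdict.
The state is a dict: "clock": time; "q": joint angles; "qd": joint speeds; "joint_torque": joint torques, N m; "tool_pos": TCP position; "eef_rot": TCP orientation; "contact_force": force on the tool from outside, world axes, zero at the start; "moment": the same for the moment, N m; "opening": opening from 0.0 (shut) to 1.0 (fully open).
Only numpy, scipy, OpenCV 4.12 (cv2) and the standard library are available. Lean on these libraries where they do the work, as an engineer would, in place of code of your own. Each camera call takes 0.05 s, during which the arm holds its last target.

## Task

The middle one of the three hex nuts on the black stand rail has to be retightened: find out by trying which of the three steel sockets in the tray fits it (the smallest one that goes fully home over the nut), and put any socket that you took and do not need back in the tray, standing upright. Finish with the right socket fully home and upright on the middle nut and still firmly gripped: the program ends holding it, do not let go. Leave the other things on the counter alone.

Things in the scene. Friction and masses are not known exactly. Their poses are not given: they have to be found in the camera images.
- rail: Fixed foot rail of a display stand: black bar 70 mm (its x) by 280 mm (its y), flat level top 24 mm above the counter, a block 20 mm long and 40 mm tall at each end (to 155 mm from the centre). Three hex nuts in a row on its top, along its y, 90 mm apart. Origin: centre of its underside, on the counter.
- rail_middle (a point): Point on the rail's top face (24 mm above the counter) at the middle of its length, under the centre of the middle nut. A socket that fits goes down until its lower end meets this face. One too small stops about 15 mm higher, on the nut; one too large also goes down but is far too loose: the smallest that goes down fits.
- nut_a: One of three fixed steel hex nuts; any may be the middle one. 16 mm tall, top 2.5 mm bevelled; origin at the centre of its underside, on the rail, z up. The 10 mm bolt stands 6 mm above it. Flats face along its own +x and every 60 degrees from there. Size unmarked: the three nuts are of three sizes, 17 to 27 mm across flats, one for each socket. They do not turn.
- nut_b: One of three fixed steel hex nuts; any may be the middle one. 16 mm tall, top 2.5 mm bevelled; origin at the centre of its underside, on the rail, z up. The 10 mm bolt stands 6 mm above it. Flats face along its own +x and every 60 degrees from there. Size unmarked: the three nuts are of three sizes, 17 to 27 mm across flats, one for each socket. They do not turn.
- nut_c: One of three fixed steel hex nuts; any may be the middle one. 16 mm tall, top 2.5 mm bevelled; origin at the centre of its underside, on the rail, z up. The 10 mm bolt stands 6 mm above it. Flats face along its own +x and every 60 degrees from there. Size unmarked: the three nuts are of three sizes, 17 to 27 mm across flats, one for each socket. They do not turn.
- socket_small_mid (a point): Centre (25 mm above its lower end) of the small steel socket: a hexagonal tube 30 mm across flats outside, 50 mm tall, about 160 g, standing in the tray with its open end down, a dark square on its closed top. The hexagonal bore, 19 mm across flats and 36 mm deep, is in line with the outside; outer flats face along its own +x and every 60 degrees. It fits a nut 2 mm smaller than the bore.
- socket_medium_mid (a point): Centre (25 mm above its lower end) of the medium steel socket: a hexagonal tube 35 mm across flats outside, 50 mm tall, about 160 g, standing in the tray with its open end down, a dark square on its closed top. The hexagonal bore, 24 mm across flats and 36 mm deep, is in line with the outside; outer flats face along its own +x and every 60 degrees. It fits a nut 2 mm smaller than the bore.
- socket_large_mid (a point): Centre (25 mm above its lower end) of the large steel socket: a hexagonal tube 40 mm across flats outside, 50 mm tall, about 160 g, standing in the tray with its open end down, a dark square on its closed top. The hexagonal bore, 29 mm across flats and 36 mm deep, is in line with the outside; outer flats face along its own +x and every 60 degrees. It fits a nut 2 mm smaller than the bore.
- tray: Fixed plywood tray, 260 mm (its x) by 70 mm (its y), 14 mm tall, walls and floor 4 mm thick; two cross walls of the same height make three compartments in a row along its x, centred at -85, 0 and +85 mm, each about 81 x 62 mm. One socket stands in each at the start, in any order. Origin: centre of its underside, on the counter.
- screwdriver: Bystander, leave alone: wood-handled screwdriver lying down, 200 mm long; origin at mid-length, underside.
- brush: Bystander, leave alone: flat paint brush lying down, 170 mm long; origin at mid-length, underside.
- bell: Bystander, leave alone: small brass hand bell, 48 mm across, 66 mm tall; origin under its centre.
- mug: Bystander, leave alone: white mug, 80 mm across, 85 mm tall; origin under its centre.
- jar: Bystander, leave alone: amber glass jar, 60 mm across, 70 mm tall; origin under its centre.
- cases: Bystander, leave alone: short stack of flat plastic disc cases, 125 x 142 x 40 mm; origin under its centre.
- book: Bystander, leave alone: blue hardback book lying flat, 136 x 196 x 28 mm; origin under its centre.
Mind the look-alikes: they are no part of the job. Leave any blue, green or pink look-alike of the part that bears socket_medium_mid alone.

How it is judged:
By the outcome, as a careful person would: the job done as asked, in the order asked, and still so for the second after the job is handed in, while the arm keeps its last pose, push and grip.
It also fails if it takes over 72 s, if anything falls off the work surface, if the arm or the gripper's body presses on something with over 40 N, if the wrist force passes 120 N, or if a joint passes its speed limit or range.

## Working session

There is one attempt and no reset: what is moved stays moved. The work goes in short steps, Python scripts to look and compute and a tool call to move; the robot and the scene stay as the last step left them, time stands still between calls to the robot, and variables do not carry over. Pictures are saved under pics/ and viewed, and the job is handed in when it is done.

Besides the shell and the picture viewer there is one more tool, called after ">>>" as name([rows], argument=value, ...), one row to a line, values as JSON. arm_command: Moves the arm, as the interface text tells. Shift numbers are shares of 1000 mm and turn numbers shares of 45 degrees, none past 1 either way. Its arguments: {"type":"object","properties":{"deltas":{"type":"array","items":{"type":"object","properties":{"dx":{"type":"number","minimum":-1,"maximum":1},"dy":{"type":"number","minimum":-1,"maximum":1},"dz":{"type":"number","minimum":-1,"maximum":1},"wx":{"type":"number","minimum":-1,"maximum":1},"wy":{"type":"number","minimum":-1,"maximum":1},"wz":{"type":"number","minimum":-1,"maximum":1}}}},"claw":{"type":"number"},"grip_force":{"type":"number"}},"required":["deltas"]}

```bash
mkdir -p pics; ls
python3 - <<'E'
from plant import r
import cv2,numpy as np
s=r.get_state();print({k:np.round(v,4).tolist() for k,v in s.items()})
for n in ("side","top","wrist"):
    c=r.get_calibration(n);print(n,c)
    cv2.imwrite(f"pics/{n}0.png",r.snapshot(n)[:,:,::-1])
E
```

```text
pics
{'clock': 0.0, 'q': [-1.1852, 0.6899, -0.1945, 1.5663, 0.1573, 0.9025, -0.2151], 'qd': [-0.0013, -0.0012, -0.0003, -0.0001, 0.0001, 0.0006, -0.0007], 'joint_torque': [-0.0, -52.7576, -1.2668, -15.3438, -0.0526, 0.0064, 0.0002], 'tool_pos': [0.2152, 0.5864, 0.4039], 'eef_rot': [0.6968, -0.1238, 0.1236, -0.6956], 'contact_force': [-0.0507, 0.1796, 1.02], 'moment': [0.0276, 0.0126, -0.009], 'opening': 1.0005}
side {'vertical_fov': 50.93502600814888, 'cx': 311.3473206355511, 'cy': 236.95233783245286, 'R': array([[ 0.75678649, -0.65359356,  0.00946903],
       [-0.4912708 , -0.57827183, -0.65134837],
       [ 0.43119277,  0.48827979, -0.75871974]]), 't': array([-0.42361226,  0.27612512,  1.04876692])}
top {'vertical_fov': 46.277576851015695, 'cx': 318.7299909377876, 'cy': 240.73058797487056, 'R': array([[ 0.01330844, -0.99972452,  0.01933317],
       [-0.99816045, -0.01442639, -0.05888629],
       [ 0.05914897, -0.01851392, -0.99807747]]), 't': array([-0.04132168,  0.52400723,  1.49186273])}
wrist {'vertical_fov': 59.5427105254321, 'cx': 319.7028792819002, 'cy': 241.40650041490144, 'R': array([[ 0.34488036,  0.93864434, -0.0020815 ],
       [ 0.8928947 , -0.32738535,  0.30912437],
       [ 0.28947639, -0.10846949, -0.95101934]]), 't': array([-0.62535972, -0.04269944,  0.39111989])}
```

View pics/top0.png

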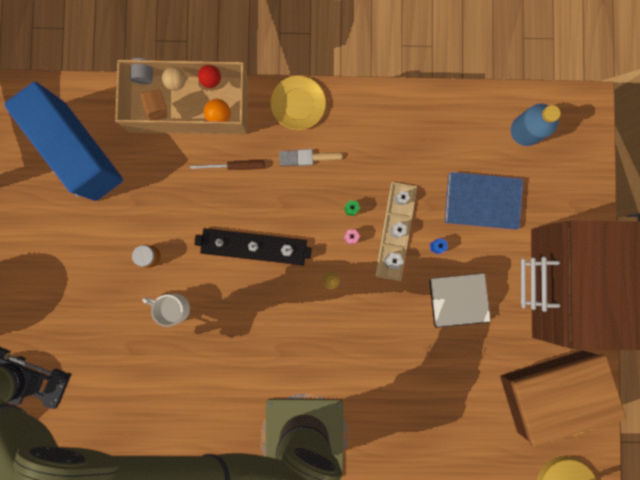

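View pics/side0.png

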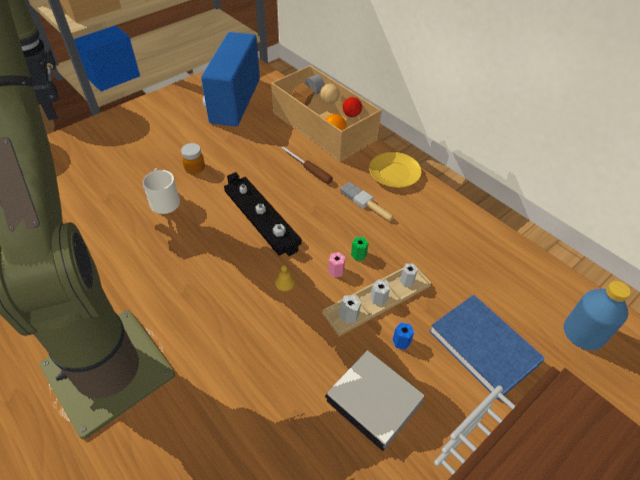

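View pics/wrist0.png

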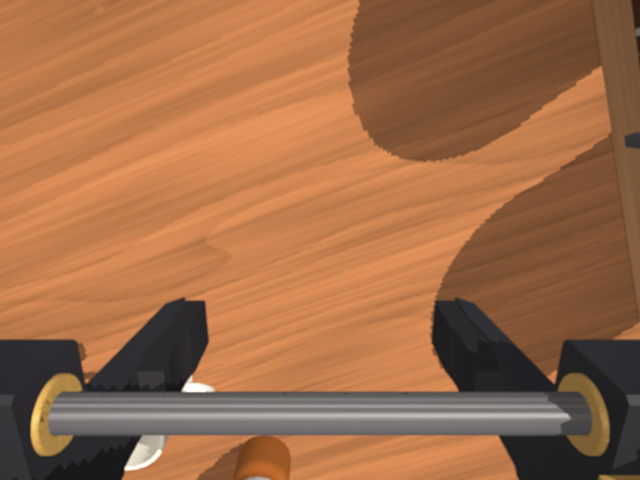

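The top view shows the rail at about (253,247), with nuts at (219,243), (253,247) and (288,251). The tray is at about (397,230), with steel sockets at (403,198), (399,230) and (394,260). The green (352,208), pink (352,236) and blue (439,246) ones are look-alikes, so I'll leave them. Next I'll enlarge both areas.

```bash
cat > h.py <<'E'
import numpy as np,cv2
from scipy.spatial.transform import Rotation as Ro
def f(c): return 240/np.tan(np.radians(c['vertical_fov'])/2)
def ray(c,uv,z):
    d=np.array([(uv[0]-c['cx'])/f(c),(uv[1]-c['cy'])/f(c),1.]); R=np.array(c['R']);t=np.array(c['t'])
    o=-R.T@t; d=R.T@d; return o+d*(z-o[2])/d[2]
def proj(c,X):
    p=np.array(c['R'])@np.array(X)+c['t']; return np.array([c['cx'],c['cy']])+f(c)*p[:2]/p[2]
E
python3 - <<'E'
import cv2
t=cv2.imread('pics/top0.png')
a=cv2.resize(t[170:290,340:460],None,fx=5,fy=5,interpolation=cv2.INTER_CUBIC);cv2.imwrite('pics/c1.png',a)
a=cv2.resize(t[215:280,185:320],None,fx=5.9,fy=5.9,interpolation=cv2.INTER_CUBIC);cv2.imwrite('pics/c2.png',a)
s=cv2.imread('pics/side0.png')
a=cv2.resize(s[220:370,310:450],None,fx=4,fy=4,interpolation=cv2.INTER_CUBIC);cv2.imwrite('pics/c3.png',a)
a=cv2.resize(s[165:265,215:310],None,fx=6,fy=6,interpolation=cv2.INTER_CUBIC);cv2.imwrite('pics/c4.png',a)
E
```

```text
(no output)
```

View pics/c1.png

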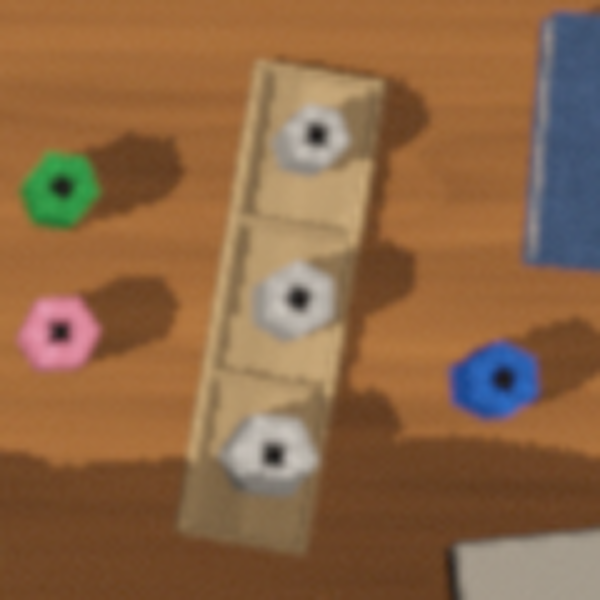

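View pics/c2.png

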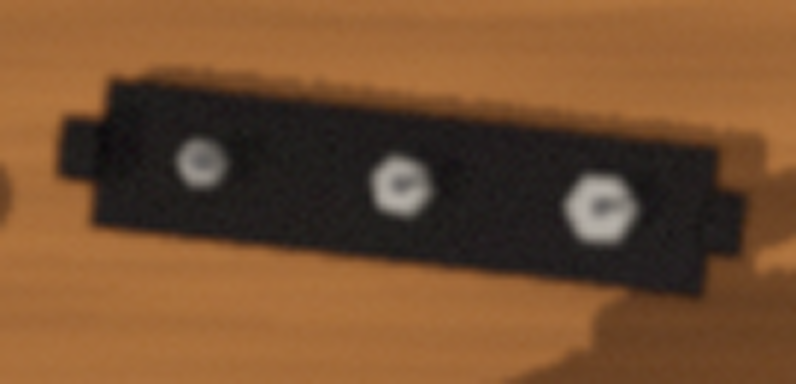

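View pics/c3.png

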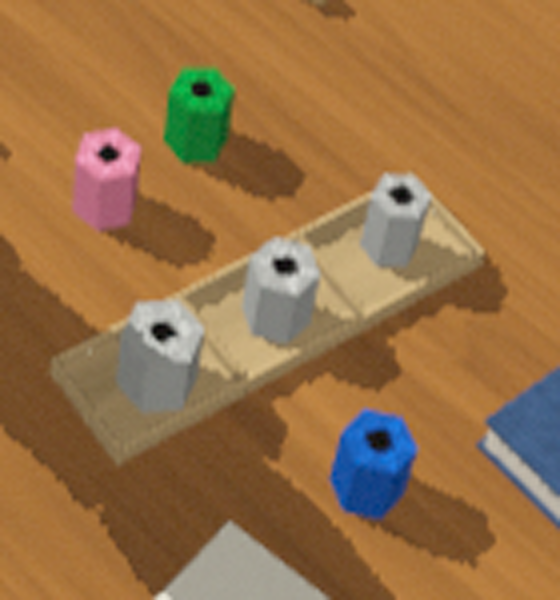

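View pics/c4.png

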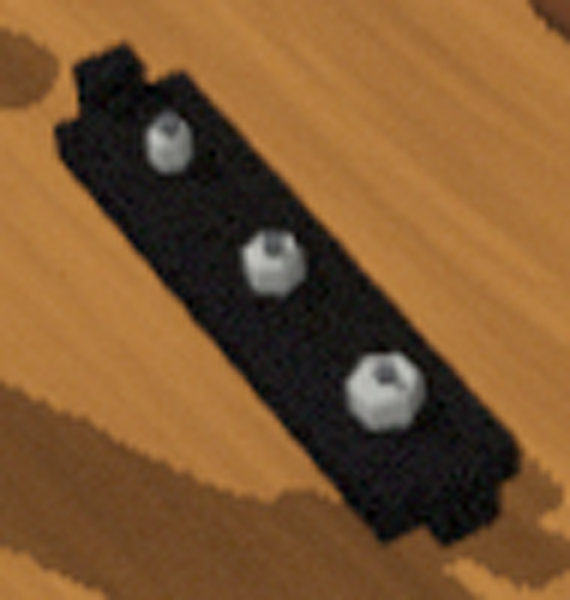

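Run:
```python
from h import *
from plant import r
ct=r.get_calibration('top');cs=r.get_calibration('side')
for n,a,b,z in (('sock',(399.5,229.5),(381.2,286.4),.054),('small',(403.2,196.8),(410.2,268.6),.054),('large',(394.6,261),(350.8,302.8),.054),
   ('nut',(253.0,246.5),(260.3,205.8),.042),('nutL',(219.3,242.6),(243.3,186),.042),('nutR',(287,250.3),(279,228),.042)):
    print(n,ray(ct,a,z).round(4),ray(cs,b,z).round(4))
c4=lambda p:(185+p[0]/5.9,215+p[1]/5.9)
# rail corners top face
P=[ray(ct,c4(p),.024)[:2].round(4) for p in ((110,80),(95,225),(700,296),(717,150))];print(P,np.mean(P,0))
print(P[3]-P[0],P[2]-P[1])
c1=lambda p:(340+p[0]/5,170+p[1]/5)
Q=[ray(ct,c1(p),.014)[:2].round(4) for p in ((256,60),(384,80),(305,553),(180,528))];print(Q,np.mean(Q,0))
s=r.get_state();M=Ro.from_quat(s['eef_rot']).as_matrix();print(M.round(3))
c=r.get_calibration('wrist');print('cam in tool',M.T@(-c['R'].T@c['t']-s['tool_pos']), (M.T@c['R'].T).round(3))
```

```text
sock [ 0.5549 -0.2451  0.054 ] [ 0.5538 -0.2451  0.054 ]
small [ 0.6415 -0.2545  0.054 ] [ 0.6407 -0.2537  0.054 ]
large [ 0.472  -0.2327  0.054 ] [ 0.472  -0.2324  0.054 ]
nut [0.5053 0.1391 0.042 ] [0.5056 0.14   0.042 ]
nutL [0.5143 0.2277 0.042 ] [0.5155 0.2284 0.042 ]
nutR [0.4965 0.0496 0.042 ] [0.4947 0.0484 0.042 ]
[array([0.5521, 0.273 ]), array([0.4865, 0.2781]), array([0.4583, 0.0054]), array([ 0.5244, -0.0013])] [0.505325 0.1388  ]
[-0.0277 -0.2743] [-0.0282 -0.2727]
[array([ 0.687 , -0.2285]), array([ 0.6772, -0.2981]), array([ 0.4206, -0.2564]), array([ 0.4331, -0.189 ])] [ 0.554475 -0.243   ]
[[ 0.939 -0.     0.345]
 [-0.345 -0.001  0.939]
 [ 0.    -1.    -0.001]]
cam in tool [-0.08012254  0.02012567  0.00151191] [[ 0.     0.951  0.309]
 [ 0.    -0.309  0.951]
 [ 1.    -0.    -0.001]]
```

Both views agree to about 1 mm, and the three nut sizes are visibly ordered small, medium, large along the rail. I'll stop above the rail first for a close look at the nut.

>>> arm_command([
  {"dx": 0.038, "dy": 0.01, "dz": -0.027},
  {"dx": 0.076, "dy": 0.02, "dz": -0.054},
  {"dx": 0.114, "dy": 0.03, "dz": -0.082},
  {"dx": 0.152, "dy": 0.04, "dz": -0.109},
  {"dx": 0.19, "dy": 0.05, "dz": -0.136},
], claw=0.4)

```text
invalid input at $.deltas[0]: expected keys dx, dy, dz, wx, wy, wz
```

>>> arm_command([
  {"dx": 0.038, "dy": 0.01, "dz": -0.027},
  {"dx": 0.076, "dy": 0.02, "dz": -0.054},
  {"dx": 0.114, "dy": 0.03, "dz": -0.082},
  {"dx": 0.152, "dy": 0.04, "dz": -0.109},
  {"dx": 0.19, "dy": 0.05, "dz": -0.136},
])

```text
invalid input at $.deltas[0]: expected keys dx, dy, dz, wx, wy, wz
```

>>> arm_command([
  {"dx": 0.034, "dy": 0.012, "dz": -0.024},
  {"dx": 0.067, "dy": 0.024, "dz": -0.048},
  {"dx": 0.067, "dy": 0.024, "dz": -0.048},
  {"dx": 0.067, "dy": 0.024, "dz": -0.048},
  {"dx": 0.067, "dy": 0.024, "dz": -0.048},
])

```text
invalid input at $.deltas[0]: expected keys dx, dy, dz, wx, wy, wz
```

Run:
```python
from plant import r
from h import *
s=r.get_state();print(s['clock'],s['tool_pos'],s['eef_rot'],s['opening'])
c=r.get_calibration('wrist');np.save('pics/w1.npy',c,allow_pickle=True)
im=r.snapshot('wrist');cv2.imwrite('pics/w1.png',im[:,:,::-1])
print(proj(c,(.505,.139,.04)))
```

```text
0.15 [0.21529646 0.58649473 0.40410584] [ 0.69668055 -0.12376709  0.12366216 -0.69571948] 1.0002645834345767
[ 41.61268586 566.40408017]
```

View pics/w1.png

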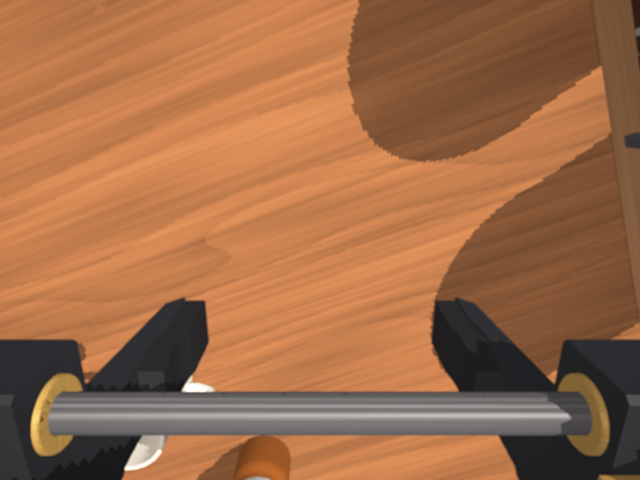

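The moves were refused because every row needs all six keys. Nothing moved, so I'll resend them.

>>> arm_command([
  {"dx": 0.038, "dy": 0.01, "dz": -0.027, "wx": 0, "wy": 0, "wz": 0},
  {"dx": 0.076, "dy": 0.02, "dz": -0.054, "wx": 0, "wy": 0, "wz": 0},
  {"dx": 0.114, "dy": 0.03, "dz": -0.082, "wx": 0, "wy": 0, "wz": 0},
  {"dx": 0.152, "dy": 0.04, "dz": -0.109, "wx": 0, "wy": 0, "wz": 0},
  {"dx": 0.19, "dy": 0.05, "dz": -0.136, "wx": 0, "wy": 0, "wz": 0},
], claw=0.4)

```text
clock: 0.7
tool_pos: [0.3476, 0.392, 0.3544]
eef_rot: [-0.696, 0.124, -0.124, 0.696]
contact_force: [0.4, 0.2, -0.1]
opening: 0.699
```

>>> arm_command([
  {"dx": 0.038, "dy": 0.01, "dz": -0.027, "wx": 0, "wy": 0, "wz": 0},
  {"dx": 0.076, "dy": 0.02, "dz": -0.054, "wx": 0, "wy": 0, "wz": 0},
  {"dx": 0.114, "dy": 0.03, "dz": -0.082, "wx": 0, "wy": 0, "wz": 0},
  {"dx": 0.152, "dy": 0.04, "dz": -0.109, "wx": 0, "wy": 0, "wz": 0},
  {"dx": 0.19, "dy": 0.05, "dz": -0.136, "wx": 0, "wy": 0, "wz": 0},
])

```text
clock: 1.2
tool_pos: [0.4793, 0.1989, 0.3043]
eef_rot: [-0.696, 0.124, -0.124, 0.696]
contact_force: [0.9, 0.6, -0.5]
opening: 0.703
```

>>> arm_command([
  {"dx": 0.034, "dy": 0.012, "dz": -0.024, "wx": 0, "wy": 0, "wz": 0},
  {"dx": 0.067, "dy": 0.024, "dz": -0.048, "wx": 0, "wy": 0, "wz": 0},
  {"dx": 0.067, "dy": 0.024, "dz": -0.048, "wx": 0, "wy": 0, "wz": 0},
  {"dx": 0.067, "dy": 0.024, "dz": -0.048, "wx": 0, "wy": 0, "wz": 0},
  {"dx": 0.067, "dy": 0.024, "dz": -0.048, "wx": 0, "wy": 0, "wz": 0},
])

```text
clock: 1.7
tool_pos: [0.5242, 0.1338, 0.2809]
eef_rot: [-0.696, 0.123, -0.123, 0.697]
contact_force: [0.1, 0.8, -0.0]
opening: 0.7
```

```bash
cat > look.py <<'E'
from plant import r
from h import *
import sys,pickle
n=sys.argv[1]
s=r.get_state();print(s['clock'],s['tool_pos'].round(4),Ro.from_quat(s['eef_rot']).as_matrix().round(3).tolist(),'open',round(s['opening'],3),'F',s['contact_force'].round(1),'q',s['q'].round(2))
c=r.get_calibration('wrist');pickle.dump((c,s),open(f'pics/{n}.pkl','wb'))
im=r.snapshot('wrist');cv2.imwrite(f'pics/{n}.png',im[:,:,::-1])
E
python3 look.py w2
```

```text
1.7 [0.5242 0.1338 0.2809] [[0.939, -0.0, 0.343], [-0.343, 0.001, 0.939], [-0.001, -1.0, 0.001]] open 0.7 F [ 0.1  0.8 -0. ] q [-0.19  0.77 -0.24  1.92  0.36  0.49  0.54]
```

View pics/w2.png

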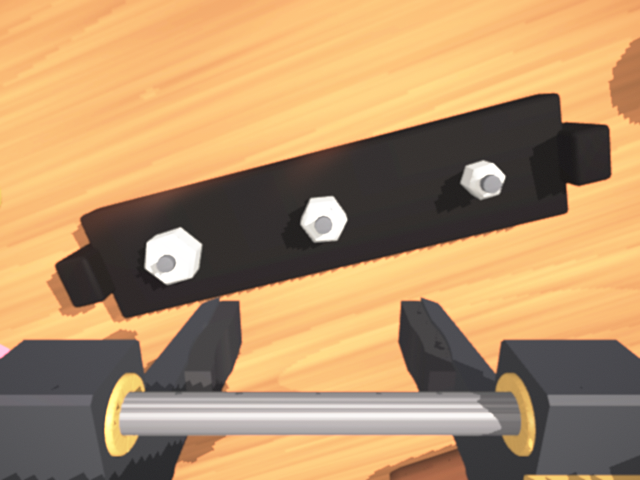

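```bash
cat > fit.py <<'E'
from h import *
from scipy.optimize import minimize
def hexpts(x,y,yaw,af,z):
    a=np.radians(yaw+30+60*np.arange(6)); R=af/2/np.cos(np.pi/6)
    return np.c_[x+R*np.cos(a),y+R*np.sin(a),np.full(6,z)]
def sil(c,layers,S,shape,off):
    P=np.array([proj(c,p) for p in np.vstack(layers)])
    h=cv2.convexHull(((P-off)*S).astype(np.float32)).reshape(-1,2)
    m=np.zeros(shape,np.uint8);cv2.fillConvexPoly(m,np.round(h*16).astype(np.int32),255,cv2.LINE_AA,4);return m/255.
def fit(c,mask,off,x0,af0,model,fixaf=False,S=4):
    mk=cv2.resize(mask.astype(np.float32),None,fx=S,fy=S,interpolation=cv2.INTER_LINEAR)
    off=np.array(off)-0.5+0.5/S
    def cost(p):
        af=af0 if fixaf else p[3]/1000
        m=sil(c,model(p[0]/1000,p[1]/1000,p[2],af),S,mk.shape,off)
        return np.abs(m-mk).sum()/mk.sum()
    best=None
    for yaw in range(0,60,10):
        p0=[x0[0]*1000,x0[1]*1000,yaw]+([] if fixaf else [af0*1000])
        n=len(p0);sx=np.vstack([p0]+[np.array(p0)+d*np.eye(n)[i] for i,d in zip(range(n),(4,4,8,2))])
        o=minimize(cost,p0,method='Nelder-Mead',options=dict(initial_simplex=sx,xatol=.02,fatol=1e-5,maxiter=400))
        if best is None or o.fun<best.fun: best=o
    return best.x,best.fun
nutm=lambda x,y,yaw,af:[hexpts(x,y,yaw,af,.024),hexpts(x,y,yaw,af,.0375),hexpts(x,y,yaw,af-.004,.040)]
sockm=lambda z0:(lambda x,y,yaw,af:[hexpts(x,y,yaw,af,z0),hexpts(x,y,yaw,af,z0+.05)])
E
python3 - <<'E'
from fit import *
import pickle
c,s=pickle.load(open('pics/w2.pkl','rb'))
im=cv2.imread('pics/w2.png');g=im.min(2)
for n,(u,v),x0,a in (('mid',(324,219),(.5053,.1391),.022),('L',(483,180),(.5143,.2277),.017),('R',(173,257),(.4965,.0496),.027)):
    h=45;cr=g[v-h:v+h,u-h:u+h]
    mk=(cr>95).astype(np.uint8)
    mk=cv2.morphologyEx(mk,cv2.MORPH_CLOSE,np.ones((5,5)))
    k,l,st,_=cv2.connectedComponentsWithStats(mk);mk=(l==l[h,h])
    ff=mk.astype(np.uint8); cs,_=cv2.findContours(ff,0,1);cv2.drawContours(ff,cs,-1,1,-1)
    print(n,ff.sum(),fit(c,ff,(u-h,v-h),x0,a,nutm))
    if n=='mid':cv2.imwrite('pics/m.png',cv2.resize(np.hstack([im[v-h:v+h,u-h:u+h],cv2.merge([ff*255]*3)]),None,fx=4,fy=4))
E
```

```text
mid 1678 (array([507.43338618, 143.89917176, -14.8556044 ,  22.84536256]), np.float64(0.0270553572106733))
L 1308 (array([516.35218118, 233.46454928,  -1.99182099,  17.76536559]), np.float64(0.03353413266587216))
R 2527 (array([498.36779709,  54.24226554,  -2.40343181,  27.89952741]), np.float64(0.022078812913669626))
```

View pics/m.png

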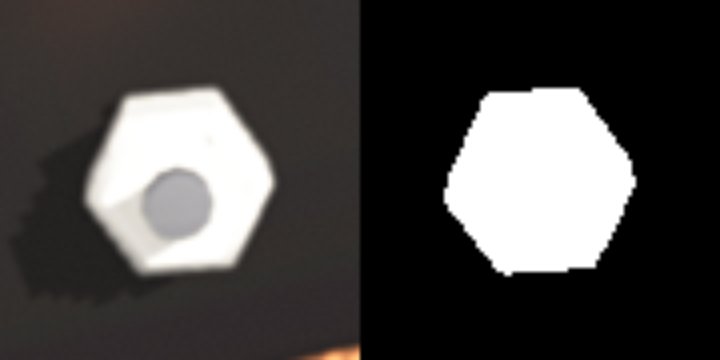

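The mask fits give 17.8, 22.8 and 27.9 mm, so the nuts are 17, 22 and 27 mm and the middle one is 22 mm. That makes the medium socket the candidate. The wrist estimate is about 5 mm off the top and side views along the tool's z, so I'll check whether the same offset appears at the socket.

>>> arm_command([
  {"dx": 0.021, "dy": -0.002, "dz": -0.041, "wx": 0, "wy": 0, "wz": 0},
  {"dx": 0.042, "dy": -0.004, "dz": -0.082, "wx": 0, "wy": 0, "wz": 0},
  {"dx": 0.063, "dy": -0.006, "dz": -0.123, "wx": 0, "wy": 0, "wz": 0},
  {"dx": 0.084, "dy": -0.008, "dz": -0.164, "wx": 0, "wy": 0, "wz": 0},
  {"dx": 0.105, "dy": -0.011, "dz": -0.205, "wx": 0, "wy": 0, "wz": 0},
])

```text
clock: 2.25
tool_pos: [0.5528, -0.0962, 0.2923]
eef_rot: [-0.696, 0.122, -0.123, 0.697]
contact_force: [0.3, 0.1, -0.5]
opening: 0.703
```

>>> arm_command([
  {"dx": 0.021, "dy": 0, "dz": -0.041, "wx": 0, "wy": 0, "wz": 0},
  {"dx": 0.042, "dy": 0, "dz": -0.082, "wx": 0, "wy": 0, "wz": 0},
  {"dx": 0.063, "dy": 0, "dz": -0.123, "wx": 0, "wy": 0, "wz": 0},
  {"dx": 0.073, "dy": 0, "dz": -0.141, "wx": 0, "wy": 0, "wz": 0},
  {"dx": 0.073, "dy": 0, "dz": -0.141, "wx": 0, "wy": 0, "wz": 0},
])

```text
clock: 2.75
tool_pos: [0.5725, -0.2568, 0.2918]
eef_rot: [0.697, -0.125, 0.126, -0.695]
contact_force: [-0.2, -0.5, -0.0]
opening: 0.697
```

>>> arm_command([
  {"dx": 0, "dy": 0, "dz": 0, "wx": 0, "wy": 0, "wz": 0},
  {"dx": 0, "dy": 0, "dz": 0, "wx": 0, "wy": 0, "wz": 0},
  {"dx": 0, "dy": 0, "dz": 0, "wx": 0, "wy": 0, "wz": 0},
  {"dx": 0, "dy": 0, "dz": 0, "wx": 0, "wy": 0, "wz": 0},
  {"dx": 0, "dy": 0, "dz": 0, "wx": 0, "wy": 0, "wz": 0},
])

```text
clock: 3.25
tool_pos: [0.5727, -0.253, 0.2918]
eef_rot: [-0.696, 0.123, -0.123, 0.696]
contact_force: [-0.5, -0.3, -0.3]
opening: 0.7
```

```bash
python3 look.py w3
python3 - <<'E'
from plant import r
import cv2
for n in('top','side'):cv2.imwrite(f'pics/{n}3.png',r.snapshot(n)[:,:,::-1])
E
```

```text
3.25 [ 0.5727 -0.253   0.2918] [[0.939, -0.0, 0.343], [-0.343, 0.0, 0.939], [-0.0, -1.0, 0.0]] open 0.7 F [-0.5 -0.3 -0.3] q [ 0.55  0.85 -0.37  1.65  0.43  0.72  1.18]
```

View pics/w3.png

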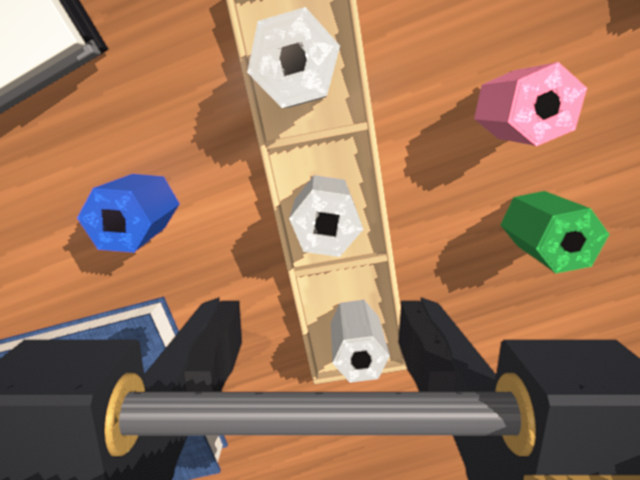

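View pics/side3.png

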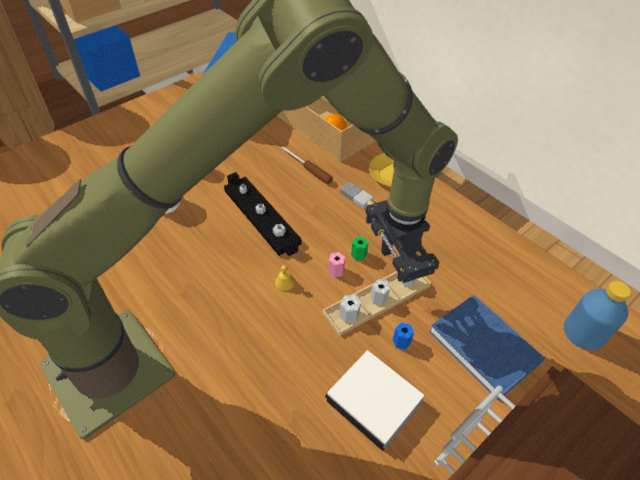

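Run:
```python
from fit import *
import pickle
c,s=pickle.load(open('pics/w3.pkl','rb'))
im=cv2.imread('pics/w3.png')
print(ray(c,(326,224),.054),ray(c,(293,60),.054),ray(c,(361,361),.054))
hsv=cv2.cvtColor(im,cv2.COLOR_BGR2HSV)
for n,(u,v),x0,a in (('med',(326,218),(.554,-.245),.035),('large',(293,60),(.472,-.2326),.040)):
    h=60;v0=max(0,v-h)
    cr=hsv[v0:v+h,u-h:u+h]
    m=((cr[...,1]<50)&(cr[...,2]>110)).astype(np.uint8)
    k,l,st,_=cv2.connectedComponentsWithStats(m);i=1+np.argmax(st[1:,4]);m=(l==i).astype(np.uint8)
    cs,_=cv2.findContours(m,0,1);cv2.drawContours(m,cs,-1,1,-1)
    print(n,fit(c,m,(u-h,v0),x0,a,sockm(.004)),fit(c,m,(u-h,v0),x0,a,sockm(.004),fixaf=True))
    if n=='med':cv2.imwrite('pics/m2.png',cv2.resize(np.hstack([im[v0:v+h,u-h:u+h],cv2.merge([m*255]*3)]),None,fx=3,fy=3))
```

```text
[ 0.55628016 -0.24185661  0.054     ] [ 0.47430289 -0.22906028  0.054     ] [ 0.64387687 -0.25109453  0.054     ]
med (array([ 556.30954559, -241.94364718,   31.54383455,   34.48728574]), np.float64(0.018581155953409097)) (array([ 556.3117023 , -241.94089004,   31.18037879]), np.float64(0.02791837881155725))
large (array([ 473.74097094, -229.01810631,   -5.67903762,   39.7726063 ]), np.float64(0.0147578945442773)) (array([ 473.7731887 , -229.01920406,   54.28938212]), np.float64(0.017184695896603513))
```

View pics/m2.png

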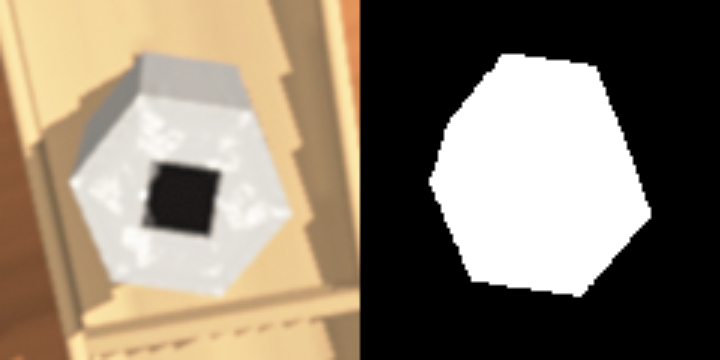

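The wrist view shows the medium socket at about (326,218), with yaw 31.4° modulo 60 and a fitted outer width of 34.5 mm (35 expected). Its neighbours are large at (293,60) and small at (361,361), and the coloured ones are ruled out. I'll turn the jaws to 91.4°, across the tray, and move above it.

>>> arm_command([
  {"dx": -0.007, "dy": 0.01, "dz": 0.001, "wx": 0, "wy": -0.16, "wz": 0},
  {"dx": -0.014, "dy": 0.02, "dz": 0.002, "wx": 0, "wy": -0.32, "wz": 0},
  {"dx": -0.019, "dy": 0.032, "dz": 0.003, "wx": 0, "wy": -0.478, "wz": 0},
  {"dx": -0.019, "dy": 0.032, "dz": 0.003, "wx": 0, "wy": -0.478, "wz": 0},
  {"dx": -0.019, "dy": 0.032, "dz": 0.003, "wx": 0, "wy": -0.478, "wz": 0},
])

```text
clock: 3.9
tool_pos: [0.5559, -0.2447, 0.2598]
eef_rot: [-0.707, -0.007, 0.007, 0.707]
contact_force: [0.2, -0.0, -0.2]
opening: 0.701
```

```bash
python3 look.py w4
python3 - <<'E'
from fit import *
import pickle
c,s=pickle.load(open('pics/w4.pkl','rb'))
M=Ro.from_quat(s['eef_rot']).as_matrix();p=s['tool_pos']
print('sock centre px predicted at tool axis', proj(c,p+M[:,1]*(p[2]-.054)), 'grasp pt',proj(c,p+M[:,1]*.147),'tips',[proj(c,p+M[:,1]*.166+M[:,2]*d) for d in(-.031,.031)], 'yaw',np.degrees(np.arctan2(M[1,2],M[0,2])))
E
```

```text
3.9 [ 0.5559 -0.2447  0.2598] [[1.0, 0.0, -0.02], [0.02, 0.0, 1.0], [0.0, -1.0, 0.0]] open 0.701 F [ 0.2 -0.  -0.2] q [ 0.58  0.89 -0.44  1.72  0.57  0.66  1.42]
sock centre px predicted at tool axis [317.04226473 279.69303687] grasp pt [315.89863098 346.89115148] tips [array([236.72041815, 320.14383551]), array([396.01077207, 320.146236  ])] yaw 91.17254047293954
```

View pics/w4.png

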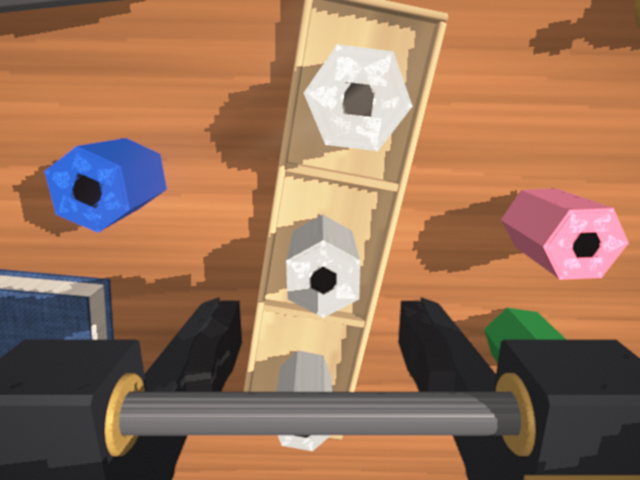

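The image shows the medium socket centred between the fingers: its dark square is at (323,280) and the finger midpoint is about 320. I'll shift 1 mm and descend to grip 33 mm above its lower end, which keeps the fingertips above the tray walls.

>>> arm_command([
  {"dx": 0, "dy": 0.025, "dz": 0.001, "wx": 0, "wy": 0, "wz": 0},
  {"dx": 0, "dy": 0.05, "dz": 0.001, "wx": 0, "wy": 0, "wz": 0},
  {"dx": 0, "dy": 0.075, "dz": 0.001, "wx": 0, "wy": 0, "wz": 0},
  {"dx": 0, "dy": 0.075, "dz": 0.001, "wx": 0, "wy": 0, "wz": 0},
  {"dx": 0, "dy": 0.075, "dz": 0.001, "wx": 0, "wy": 0, "wz": 0},
])

```text
clock: 4.45
tool_pos: [0.5563, -0.2435, 0.1853]
eef_rot: [0.707, 0.008, -0.008, -0.707]
contact_force: [0.8, -0.1, -0.0]
opening: 0.697
```

>>> arm_command([
  {"dx": 0, "dy": 0, "dz": 0, "wx": 0, "wy": 0, "wz": 0},
  {"dx": 0, "dy": 0, "dz": 0, "wx": 0, "wy": 0, "wz": 0},
  {"dx": 0, "dy": 0, "dz": 0, "wx": 0, "wy": 0, "wz": 0},
  {"dx": 0, "dy": 0, "dz": 0, "wx": 0, "wy": 0, "wz": 0},
  {"dx": 0, "dy": 0, "dz": 0, "wx": 0, "wy": 0, "wz": 0},
], claw=-1, grip_force=40)

```text
clock: 4.95
tool_pos: [0.556, -0.2435, 0.1855]
eef_rot: [0.707, 0.009, -0.008, -0.707]
contact_force: [-0.4, -0.2, 5.8]
opening: 0.394
```

```bash
python3 look.py w5
```

```text
4.95 [ 0.556  -0.2435  0.1855] [[1.0, 0.001, -0.023], [0.023, -0.0, 1.0], [0.001, -1.0, -0.0]] open 0.394 F [-0.4 -0.2  5.8] q [ 0.54  1.   -0.36  1.74  0.64  0.52  1.36]
```

View pics/w5.png

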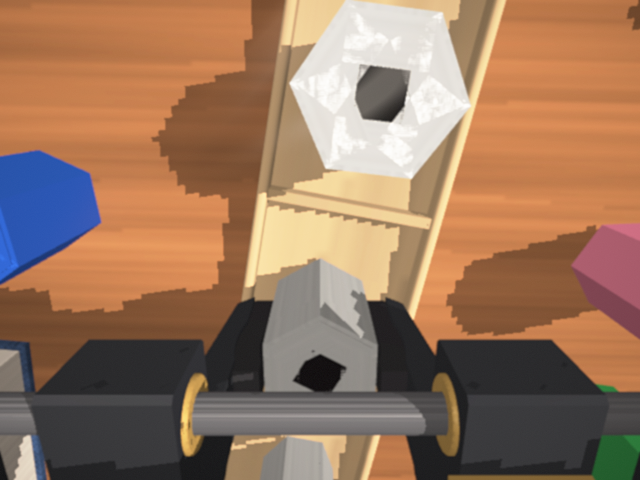

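The opening reads 0.394, which is 34.7 mm, so the jaws are on the flats of the 35 mm socket. It sits centred between the jaws at u≈320. I'll lift it, carry it above the nut and align the yaw to 105°.

>>> arm_command([
  {"dx": 0, "dy": -0.02, "dz": 0, "wx": 0, "wy": 0, "wz": 0},
  {"dx": 0, "dy": -0.06, "dz": 0, "wx": 0, "wy": 0, "wz": 0},
  {"dx": 0, "dy": -0.1, "dz": 0.015, "wx": 0, "wy": 0, "wz": 0},
  {"dx": -0.002, "dy": -0.13, "dz": 0.05, "wx": 0, "wy": 0, "wz": 0},
  {"dx": -0.006, "dy": -0.145, "dz": 0.09, "wx": 0, "wy": 0, "wz": 0},
])

```text
clock: 5.5
tool_pos: [0.5481, -0.154, 0.3321]
eef_rot: [0.707, 0.009, -0.006, -0.707]
contact_force: [0.9, 0.4, -1.9]
opening: 0.391
```

>>> arm_command([
  {"dx": -0.005, "dy": 0, "dz": 0.045, "wx": 0, "wy": -0.07, "wz": 0},
  {"dx": -0.01, "dy": 0, "dz": 0.09, "wx": 0, "wy": -0.14, "wz": 0},
  {"dx": -0.015, "dy": 0, "dz": 0.135, "wx": 0, "wy": -0.21, "wz": 0},
  {"dx": -0.02, "dy": 0, "dz": 0.18, "wx": 0, "wy": -0.28, "wz": 0},
  {"dx": -0.025, "dy": 0, "dz": 0.225, "wx": 0, "wy": -0.307, "wz": 0},
])

```text
clock: 6.0
tool_pos: [0.5167, 0.0722, 0.3295]
eef_rot: [0.701, 0.094, -0.094, -0.701]
contact_force: [0.4, -0.0, -0.9]
opening: 0.392
```

Run:
```python
from h import *
from plant import r
s=r.get_state();p=s['tool_pos'];M=Ro.from_quat(s['eef_rot']).as_matrix()
d=M.T@(np.array([.506,.1415,.33])-p);print(p,d.round(4),np.degrees(np.arctan2(M[1,2],M[0,2])),s['opening'])
```

```text
[0.5166747  0.07217925 0.32951273] [ 0.0079 -0.0005  0.0697] 105.2468695168864 0.3919473191750396
```

>>> arm_command([
  {"dx": 0.005, "dy": 0, "dz": 0.04, "wx": 0, "wy": 0, "wz": 0},
  {"dx": 0.008, "dy": 0, "dz": 0.07, "wx": 0, "wy": 0, "wz": 0},
  {"dx": 0.008, "dy": 0, "dz": 0.07, "wx": 0, "wy": 0, "wz": 0},
  {"dx": 0.008, "dy": 0, "dz": 0.07, "wx": 0, "wy": 0, "wz": 0},
  {"dx": 0.008, "dy": 0, "dz": 0.07, "wx": 0, "wy": 0, "wz": 0},
])

```text
clock: 6.5
tool_pos: [0.5069, 0.1388, 0.3294]
eef_rot: [0.702, 0.092, -0.093, -0.7]
contact_force: [0.2, -1.0, -2.5]
opening: 0.391
```

>>> arm_command([
  {"dx": 0, "dy": 0, "dz": 0, "wx": 0, "wy": 0, "wz": 0},
  {"dx": 0, "dy": 0, "dz": 0, "wx": 0, "wy": 0, "wz": 0},
  {"dx": 0, "dy": 0, "dz": 0, "wx": 0, "wy": 0, "wz": 0},
  {"dx": 0, "dy": 0, "dz": 0, "wx": 0, "wy": 0, "wz": 0},
  {"dx": 0, "dy": 0, "dz": 0, "wx": 0, "wy": 0, "wz": 0},
])

```text
clock: 7.0
tool_pos: [0.5068, 0.1402, 0.3297]
eef_rot: [-0.701, -0.093, 0.093, 0.701]
contact_force: [0.4, 0.1, -1.7]
opening: 0.393
```

```bash
python3 look.py w6
```

```text
7.0 [0.5068 0.1402 0.3297] [[0.965, 0.0, -0.261], [0.261, 0.0, 0.965], [0.0, -1.0, 0.0]] open 0.393 F [ 0.4  0.1 -1.7] q [-0.07  0.71 -0.48  1.93  0.53  0.63  0.95]
```

View pics/w6.png

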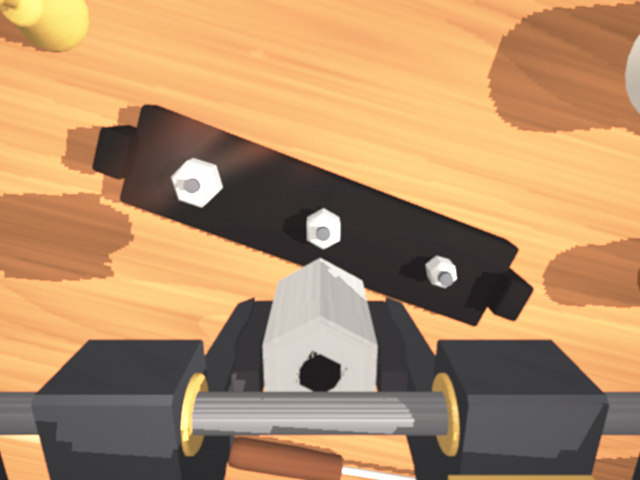

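```bash
cat > nut.py <<'E'
from fit import *
import pickle,sys
n=sys.argv[1];c,s=pickle.load(open(f'pics/{n}.pkl','rb'))
im=cv2.imread(f'pics/{n}.png');g=im.min(2)
M=Ro.from_quat(s['eef_rot']).as_matrix();p=s['tool_pos']
for k,x0,a in (('mid',(.507,.143),.022),('L',(.5163,.233),.017),('R',(.4983,.0535),.027)):
    u,v=np.round(proj(c,(*x0,.032))).astype(int);h=30
    if not(h<u<640-h and h<v<480-h): continue
    cr=g[v-h:v+h,u-h:u+h];mk=(cr>95).astype(np.uint8)
    mk=cv2.morphologyEx(mk,cv2.MORPH_CLOSE,np.ones((5,5)))
    kk,l,st,_=cv2.connectedComponentsWithStats(mk);mk=(l==l[h,h]).astype(np.uint8)
    cs,_=cv2.findContours(mk,0,1);cv2.drawContours(mk,cs,-1,1,-1)
    x,e=fit(c,mk,(u-h,v-h),x0,a,nutm)
    t=M.T@(np.array([x[0]/1e3,x[1]/1e3,.024])-p)
    print(k,(u,v),mk.sum(),x.round(2),round(e,3),'tool',(t*1e3).round(2))
E
python3 nut.py w6; python3 nut.py w2
python3 - <<'E'
from h import *
import pickle
for n,uv in (('w5',(320,374)),('w6',(320,373))):
    c,s=pickle.load(open(f'pics/{n}.pkl','rb'));M=Ro.from_quat(s['eef_rot']).as_matrix();p=s['tool_pos']
    print(n,(M.T@(ray(c,uv,p[2]-.1315)-p)*1e3).round(2))
E
```

```text
mid (np.int64(322), np.int64(228)) 1149 [507.51 143.85 -14.07  23.13] 0.032 tool [  1.63 305.72   3.29]
L (np.int64(441), np.int64(272)) 785 [516.35 233.5   -1.03  17.93] 0.044 tool [ 33.6  305.73  87.52]
R (np.int64(196), np.int64(182)) 1879 [498.4   54.22  57.58  28.19] 0.025 tool [-30.59 305.72 -80.83]
mid (np.int64(322), np.int64(219)) 1678 [507.44 143.89 -14.91  22.84] 0.027 tool [-19.03 256.92   3.45]
L (np.int64(482), np.int64(180)) 1308 [516.35 233.47  -2.17  17.78] 0.034 tool [-41.35 257.04  90.66]
R (np.int64(172), np.int64(256)) 2587 [498.48  54.37  58.58  28.2 ] 0.037 tool [  3.23 256.79 -83.72]
w5 [-5.000e-02  1.315e+02  1.380e+00]
w6 [ -0.14 131.5    1.21]
```

The nut fit is the same from two yaws and heights to within about 0.2 mm, so relative offsets in the wrist view can be trusted. Relative to the held socket axis (tool x −0.1, z +1.3 mm), the nut is at about +1.7 mm in x and +2.0 mm in z. I'll correct that and go down to just above the nut.

>>> arm_command([
  {"dx": 0.0017, "dy": 0.03, "dz": 0.002, "wx": 0, "wy": -0.008, "wz": 0},
  {"dx": 0.0017, "dy": 0.06, "dz": 0.002, "wx": 0, "wy": -0.008, "wz": 0},
  {"dx": 0.0017, "dy": 0.085, "dz": 0.002, "wx": 0, "wy": -0.008, "wz": 0},
  {"dx": 0.0017, "dy": 0.095, "dz": 0.002, "wx": 0, "wy": -0.008, "wz": 0},
  {"dx": 0.0017, "dy": 0.095, "dz": 0.002, "wx": 0, "wy": -0.008, "wz": 0},
])

```text
clock: 7.55
tool_pos: [0.5075, 0.1429, 0.2338]
eef_rot: [0.701, 0.095, -0.096, -0.7]
contact_force: [-0.7, -0.2, -1.3]
opening: 0.394
```

>>> arm_command([
  {"dx": 0, "dy": 0.003, "dz": 0, "wx": 0, "wy": 0, "wz": 0},
  {"dx": 0, "dy": 0.006, "dz": 0, "wx": 0, "wy": 0, "wz": 0},
  {"dx": 0, "dy": 0.008, "dz": 0, "wx": 0, "wy": 0, "wz": 0},
  {"dx": 0, "dy": 0.01, "dz": 0, "wx": 0, "wy": 0, "wz": 0},
  {"dx": 0, "dy": 0.01, "dz": 0, "wx": 0, "wy": 0, "wz": 0},
])

```text
clock: 8.05
tool_pos: [0.5079, 0.1427, 0.2248]
eef_rot: [-0.701, -0.096, 0.095, 0.701]
contact_force: [-0.3, -0.1, -1.6]
opening: 0.395
```

```bash
python3 look.py w7
python3 - <<'E'
from plant import r
import cv2
t=r.snapshot('side');cv2.imwrite('pics/side7.png',cv2.resize(t[100:280,180:420,::-1],None,fx=3,fy=3,interpolation=cv2.INTER_CUBIC))
E
```

```text
8.05 [0.5079 0.1427 0.2248] [[0.964, 0.0, -0.268], [0.268, 0.0, 0.964], [0.0, -1.0, 0.0]] open 0.395 F [-0.3 -0.1 -1.6] q [-0.17  0.87 -0.32  1.98  0.68  0.4   0.82]
```

View pics/side7.png

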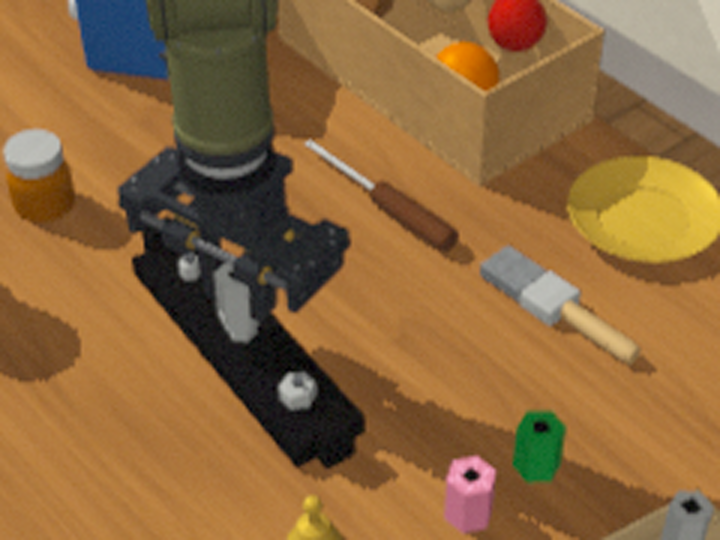

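The TCP is on target to 0.1 mm. I'll go down in small steps and watch the force.

>>> arm_command([
  {"dx": 0, "dy": 0.001, "dz": 0, "wx": 0, "wy": 0, "wz": 0},
  {"dx": 0, "dy": 0.002, "dz": 0, "wx": 0, "wy": 0, "wz": 0},
  {"dx": 0, "dy": 0.004, "dz": 0, "wx": 0, "wy": 0, "wz": 0},
  {"dx": 0, "dy": 0.006, "dz": 0, "wx": 0, "wy": 0, "wz": 0},
  {"dx": 0, "dy": 0.006, "dz": 0, "wx": 0, "wy": 0, "wz": 0},
])

```text
clock: 8.65
tool_pos: [0.5077, 0.1427, 0.2184]
eef_rot: [0.701, 0.095, -0.096, -0.701]
contact_force: [0.3, -1.3, -1.6]
opening: 0.395
```

It is already past the nut-top level with no resistance, so I'll continue.

>>> arm_command([
  {"dx": 0, "dy": 0.002, "dz": 0, "wx": 0, "wy": 0, "wz": 0},
  {"dx": 0, "dy": 0.004, "dz": 0, "wx": 0, "wy": 0, "wz": 0},
  {"dx": 0, "dy": 0.006, "dz": 0, "wx": 0, "wy": 0, "wz": 0},
  {"dx": 0, "dy": 0.008, "dz": 0, "wx": 0, "wy": 0, "wz": 0},
  {"dx": 0, "dy": 0.008, "dz": 0, "wx": 0, "wy": 0, "wz": 0},
])

```text
clock: 9.15
tool_pos: [0.5078, 0.1427, 0.2104]
eef_rot: [0.701, 0.095, -0.096, -0.701]
contact_force: [-0.3, 0.0, -1.6]
opening: 0.392
```

>>> arm_command([
  {"dx": 0, "dy": 0.001, "dz": 0, "wx": 0, "wy": 0, "wz": 0},
  {"dx": 0, "dy": 0.002, "dz": 0, "wx": 0, "wy": 0, "wz": 0},
  {"dx": 0, "dy": 0.003, "dz": 0, "wx": 0, "wy": 0, "wz": 0},
  {"dx": 0, "dy": 0.003, "dz": 0, "wx": 0, "wy": 0, "wz": 0},
  {"dx": 0, "dy": 0.003, "dz": 0, "wx": 0, "wy": 0, "wz": 0},
])

```text
clock: 9.65
tool_pos: [0.5078, 0.1428, 0.2077]
eef_rot: [-0.701, -0.096, 0.096, 0.701]
contact_force: [0.2, -0.5, -0.6]
opening: 0.394
```

>>> arm_command([
  {"dx": 0, "dy": 0.0005, "dz": 0, "wx": 0, "wy": 0, "wz": 0},
  {"dx": 0, "dy": 0.001, "dz": 0, "wx": 0, "wy": 0, "wz": 0},
  {"dx": 0, "dy": 0.0015, "dz": 0, "wx": 0, "wy": 0, "wz": 0},
  {"dx": 0, "dy": 0.002, "dz": 0, "wx": 0, "wy": 0, "wz": 0},
  {"dx": 0, "dy": 0.002, "dz": 0, "wx": 0, "wy": 0, "wz": 0},
])

```text
clock: 10.15
tool_pos: [0.5078, 0.1428, 0.2056]
eef_rot: [-0.701, -0.095, 0.096, 0.701]
contact_force: [-0.3, -0.4, -0.4]
opening: 0.391
```

>>> arm_command([
  {"dx": 0, "dy": 0.0005, "dz": 0, "wx": 0, "wy": 0, "wz": 0},
  {"dx": 0, "dy": 0.001, "dz": 0, "wx": 0, "wy": 0, "wz": 0},
  {"dx": 0, "dy": 0.001, "dz": 0, "wx": 0, "wy": 0, "wz": 0},
  {"dx": 0, "dy": 0.001, "dz": 0, "wx": 0, "wy": 0, "wz": 0},
  {"dx": 0, "dy": 0.001, "dz": 0, "wx": 0, "wy": 0, "wz": 0},
])

```text
clock: 10.65
tool_pos: [0.5078, 0.1428, 0.2054]
eef_rot: [0.701, 0.096, -0.095, -0.701]
contact_force: [-2.0, -0.1, 6.2]
opening: 0.393
```

Contact came at TCP z 0.2054, where 0.2055 was predicted for fully home, with about 8 N of push and little side load. I'll check it in the images.

```bash
python3 look.py w8
python3 - <<'E'
from plant import r
import cv2,numpy as np
t=r.snapshot('side');a=cv2.resize(t[140:270,200:320,::-1],None,fx=4,fy=4,interpolation=cv2.INTER_CUBIC)
b=cv2.resize(cv2.imread('pics/w8.png'),None,fx=.5,fy=.5)
b=cv2.copyMakeBorder(b,0,a.shape[0]-b.shape[0],0,0,0);cv2.imwrite('pics/end.png',np.hstack([a,b]))
E
```

```text
10.65 [0.5078 0.1428 0.2054] [[0.963, 0.001, -0.268], [0.268, -0.0, 0.963], [0.001, -1.0, -0.0]] open 0.393 F [-2.  -0.1  6.2] q [-0.19  0.9  -0.29  1.99  0.7   0.35  0.8 ]
```

View pics/end.png

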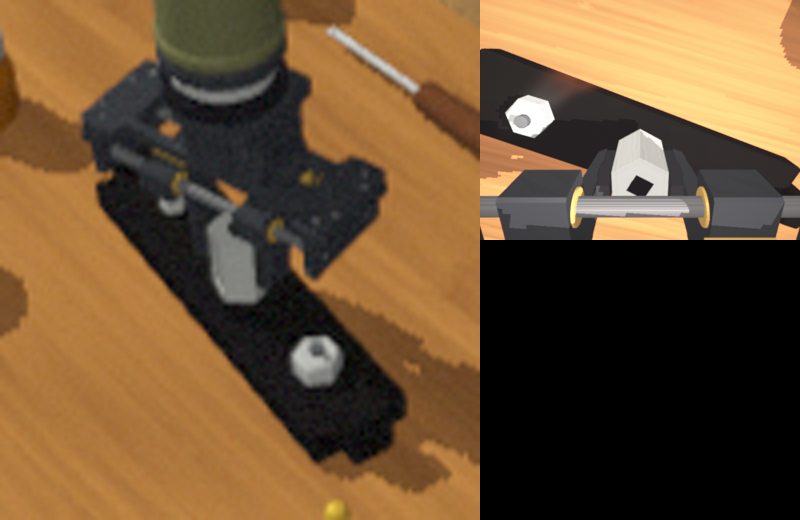

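The side view shows the socket upright with its lower end on the rail face. In the wrist view its dark square is still at about (320,372), so it has not slipped in the jaws. I'll hand in the job.

Run:
```python
from plant import r
print(r.finish_job()); s=r.get_state(); print(s['clock'],s['tool_pos'],s['contact_force'],s['opening'])
```

```text
the job is handed in; nothing more can be done
None
the job is handed in; nothing more can be done
```

The medium socket is fully home and upright on the middle nut, still held with a 40 N grip. I handed the job in at about 10.7 s on the robot's clock.

- **Which socket:** From the wrist camera the three nuts measured about 17.8, 22.8 and 27.9 mm, so they are 17, 22 and 27 mm and the middle one is 22 mm. I tried only the medium socket, and it went straight down. I didn't try the small one on the nut: its 19 mm bore cannot pass over 22 mm. No other socket was taken, so nothing had to go back in the tray.
- **Last checks:**
  - The socket passed the nut's top without resistance.
  - It met the rail at tool height 0.2054 m, against 0.2055 m predicted, pressing with about 8 N.
  - The jaw opening was 34.6 mm on the 35 mm flats, and the socket had not slipped in the jaws.
  - The tool was vertical to about 0.1°, and the side view shows the socket standing on the rail.
- **What disagreed:** The wrist camera placed objects 3–5 mm from where the top and side cameras did. I worked from wrist-camera positions relative to the held socket, and the way it seated bore that out.
- **Not read:** I have no state reading from after the hand-in, because the robot no longer answers.

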